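# Lock the stop screw of the charger-test jig with its jam nut

### The arm

A 7-joint arm with a two-finger parallel gripper is mounted at the origin on the work surface. World frame = base frame: x ahead of the robot, y to its left, z up, the work surface at z = 0. Lengths are in mm, angles in rad, forces in N, time in s.
With the tool pointing down it reaches from about 425 to 875 mm from the base axis. Payload 4.7 kg.
Tool frame: the origin (TCP) lies between the finger pads; the fingertips stand 17 mm ahead of it and the grasp point (between the pads) lies 2 mm behind it (arm.tip_reach is the distance from the TCP to the fingertips, in mm); y points along the fingers, z is the direction in which the jaws open and shut, and the axes are right-handed (so a half turn about y gives the same grasp; the last joint's range is limited). The gripper opens to 87 mm and grips with 3 to 60 N. Pads are 19 mm wide; open, the fingers measure 117 mm over their backs; the gripper's body (75 mm by 190 mm) begins 51 mm behind the grasp point.
Start: joints at [0.014, 0.321, -0.07, 1.45, 0.023, 1.371, -0.057], TCP at [650.018, -0.024, 239.587] pointing down, gripper open.
Joint ranges: [-2.86, 2.86], [-0.3, 2.09], [-1.38, 1.24], [0.06, 2.45], [-1.56, 4.7], [0.09, 2.05], [-2.69, 2.69]. Speed limits (rad/s): [2.57, 2.57, 3.14, 3.14, 3.14, 3.14, 3.14].

### API

Orientations are given as a rotation vector (axis times angle).
In Python, from station import arm gives the robot as it stands. The module is installed in compiled form; this text tells all that it offers.
- The arm moves only by the tool move_arm, never from a script. Its argument "moves" is a list of rows, each an object with "linear": the shift along the tool's x, y, z in units of 12 cm (1.0 is 12 cm), a list of three; "rotation": the turn, a rotation vector about the tool's x, y, z in units of 360 degrees (1.0 is 360 degrees), a list of three; "claw": the gripper command: -1 is shut, 1 is fully open, values between are in proportion. In form: [{"linear": [tx, ty, tz], "rotation": [wx, wy, wz], "claw": claw}, ...]. A call has exactly 5 rows; each row is the pose to reach, as a shift and turn from the pose commanded when the call began, along the tool's axes at that moment, turning the shorter way round; what a row does not reach only later rows make up. A row lasts 1/10 s, in which the tool goes at most 50 mm and 8.59 degrees, less where a joint would pass 70% of its speed; a pose out of reach is approached as far as the arm can. A call with a number of a shift or a turn outside -1 to 1 is refused whole. A call with a gripper value outside its range is refused whole. The fingers move at their own pace and stop on an object; "newtons" is the grip in N (left out, the last holds). Time passes only in rows, so rows that repeat a pose let the fingers close, or fill a call up. It gives the time, the measured TCP pose, the force and the opening at its end, in the units of the state.
- arm.sense(): the state, without advancing time (a new reading comes with each control period).
- arm.camera(name): name is "scene" or "side" or "wrist"; returns the picture (420x560x3 uint8, red, green, blue); there is no depth.
- arm.get_calibration(name): a dict with "fx", "fy", "cx", "cy" (pixels), "D" ([k1, k2, p1, p2, k3] as OpenCV has them; the pictures are not rectified), "extrinsics" (4x4, takes a point from camera to world coordinates). Camera axes: x right, y down, z forward; pixel columns grow to the right and rows downward; lengths in mm; the calibration is good to about 2 mm. A picture is of the moment at which its call begins: read the wrist's pose just before it. get_calibration takes no time and is no camera call; for the wrist camera it gives the pose at the moment of the call.
- arm.close_job(): hands the job in, once; it reports no verdict.
The state is a dict: "t": time; "joints": joint angles; "joint_vel": joint speeds; "joint_efforts": joint torques, N m; "position": TCP position; "ee_rot": TCP orientation; "ft_force": force on the tool from outside, world axes, zero at the start; "wrist_torque": the same for the moment, N m; "finger_gap": opening from 0.0 (shut) to 1.0 (fully open).
Only numpy, scipy, OpenCV 4.12 (cv2) and the standard library are available. Lean on these libraries where they do the work, as an engineer would, in place of code of your own. Each camera call takes 0.05 s, during which the arm holds its last target. There are 200 camera calls.

### The job

Fit the blue holding key down over the brass wing head of the jig's adjusting screw, with its long tail behind the steel reaction post, so that the screw cannot turn. Then swing the red-knobbed jam-nut lever clockwise (seen from above) until the nut comes up tight, keep a firm pull of about 10 N on the knob for a second but do not strain the lever (16 N is too much), and let go. The red pointer must stay within the green band, the key stays on the screw, and the chargers lying about are left alone.

Things in the scene. Friction and masses are not known exactly. Their poses are not given: they have to be found in the camera images.
- jig: Fixed test jig: wooden board 230 x 180 x 18 mm with a grey steel bridge, top 40 mm high, through which the upright adjusting screw passes. Origin on the table under the screw's axis; x, y along the board, z up. Heights are above the table. The lever's knob swings on its -x side; the reaction post stands on its +x side.
- screw_head (a point): On the screw's axis at the flat top of its steel collar (60 mm diameter), 64 mm above the table. Axes turn with the screw, z up. On the collar stands the brass wing head: 10 mm thick along x, 50 mm long along y, 15 mm tall, top rounded. The screw turns at 0.06 N m and is dragged round by the nut unless held.
- adjusting_screw (a joint): Turn of the adjusting screw, rad, growing clockwise from above. At 0 the wing head lies along the jig's y and the head's axes are the jig's. The red pointer is in the green band from -0.25 to 0.30. It starts between -0.12 and 0.
- lever_knob (a point): Middle of the lever's upright round red knob: 16 mm diameter, 54 to 104 mm above the table, this point 85 mm up, 95 mm from the screw's axis. Swings clockwise from the jig's -x -y side to its -x +y side, at about 2 N once the screw is held; after 1 to 1.7 rad the nut comes tight, at a place that differs each time and is only felt. Stays where left.
- lever_flex (a joint): Elastic bend of the sprung lever, rad, positive while pulled clockwise: 20 N m/rad, or about 2.2 N per mm of knob travel once the nut is tight. Tight is above 0.03 (6.3 N at the knob); above 0.08 (16.8 N) it is strained. 0 when let go.
- key_fin (a point): Middle of the loose holding key's upright orange grip fin: 14 mm thick along y, 30 mm long along x, from 10 to 50 mm above the key's underside; this point is 32 mm above the underside and 37 mm along the key's +x from the window's centre. Blue steel key, about 0.25 kg, 10 mm thick, flat on the table left or right of the jig; its centre of mass is under the fin.
- key_window (a point): Centre of the key's through window, at its underside; key axes, z up. Window 12.5 mm along x, 53 mm along y, in a head 32.5 x 74 mm; the tail, 16 mm wide, runs along +x to 118 mm from here. Fully fitted, this point lies on screw_head with the axes alike, the tail on the dark block at the post's +y side.
- post_foot (a point): Foot of the reaction post, 64 mm above the table: steel pin, 12 mm diameter, 26 mm tall, 95 mm along +x and 17 mm along -y from the screw's axis in the jig's axes. It stands on a dark steel block (jig x 83 to 107, y -24 to 28 mm) whose flat top carries the key's tail. Turned clockwise, the tail comes to bear on the post's +y side.
- charger_pink_mid (a point): Middle of a loose white and pink plug-in charger, 79 x 54 x 26 mm, flat on the table; leave it alone.
- charger_blue_mid (a point): Middle of a loose white and blue plug-in charger, same size; leave it alone.
- charger_orange_mid (a point): Middle of a loose white and orange plug-in charger, same size; leave it alone.
Mind the look-alikes: they are no part of the job. Of the things shaped like the part that bears key_fin, the blue one is meant.

How it is judged:
By the outcome, as a careful person would: the job done as asked, in the order asked, and still so for the second after the job is handed in, with the robot touching nothing.
It also fails if it takes over 72 s, if anything falls off the work surface, if the arm or the gripper's body presses on something with over 40 N, if the wrist force passes 120 N, or if a joint passes its speed limit or range.

## Working session

There is one attempt and no reset: what is moved stays moved. The work goes in short steps, Python scripts to look and compute and a tool call to move; the robot and the scene stay as the last step left them, time stands still between calls to the robot, and variables do not carry over. Pictures are saved under pics/ and viewed, about 8 in all and at most 12, crops included, and the job is handed in when it is done.

Besides the shell and the picture viewer there is one more tool, called after ">>>" as name(argument=value, ...), one argument or row to a line, values as JSON. move_arm: Moves the arm, as the interface text tells. Shifts and turns lie within -1 to 1; 1 stands for 12 cm of shift or 360 degrees of turn. Its arguments: {"type":"object","properties":{"moves":{"type":"array"},"newtons":{"type":"number"}},"required":["moves"]}

```bash
mkdir -p pics
cat > h.py <<'E'
import numpy as np, cv2
from scipy.spatial.transform import Rotation as R
from station import arm
def ray(c,uv):
    K=np.array([[c['fx'],0,c['cx']],[0,c['fy'],c['cy']],[0,0,1.]])
    p=cv2.undistortPoints(np.array(uv,float).reshape(-1,1,2),K,np.array(c['D'],float))[:,0]
    E=np.array(c['extrinsics']); d=np.c_[p,np.ones(len(p))]@E[:3,:3].T
    return E[:3,3],d
def plane(c,uv,z):
    o,d=ray(c,uv); return o+d*((z-o[2])/d[:,2])[:,None]
def proj(c,P):
    K=np.array([[c['fx'],0,c['cx']],[0,c['fy'],c['cy']],[0,0,1.]])
    E=np.linalg.inv(np.array(c['extrinsics']))
    return cv2.projectPoints(np.array(P,float).reshape(-1,1,3),cv2.Rodrigues(E[:3,:3])[0],E[:3,3],K,np.array(c['D'],float))[0][:,0]
def shot(n,f):
    c=arm.get_calibration(n); im=arm.camera(n); im=im[:,:,::-1].copy(); cv2.imwrite('pics/'+f,im); return c,im
E
python3 - <<'E'
from h import *
import json
s=arm.sense(); print({k:np.round(v,3).tolist() for k,v in s.items()})
print(R.from_rotvec(s['ee_rot']).as_matrix().round(3).tolist())
cs={}
for n in('scene','side','wrist'):
    c,im=shot(n,n+'0.png'); cs[n]={k:np.array(v).tolist() for k,v in c.items()}
    print(n,np.round(c['extrinsics'],2).tolist(),c['fx'])
json.dump(cs,open('c0.json','w'))
E
```

```text
{'t': 0.0, 'joints': [0.014, 0.322, -0.07, 1.452, 0.023, 1.371, -0.057], 'joint_vel': [-0.001, 0.0, 0.001, -0.002, -0.002, -0.002, 0.001], 'joint_efforts': [-0.0, -49.128, -0.404, -31.253, -0.064, 0.044, 0.0], 'position': [649.457, -0.041, 238.458], 'ee_rot': [-1.211, 1.211, -1.208], 'ft_force': [0.072, -0.172, 0.052], 'wrist_torque': [0.005, -0.033, 0.001], 'finger_gap': 1.002}
[[0.0, -0.002, 1.0], [-1.0, -0.0, 0.0], [0.0, -1.0, -0.002]]
scene [[-0.38, 0.76, -0.53, 1040.75], [0.92, 0.31, -0.23, 221.73], [-0.01, -0.57, -0.82, 913.95], [0.0, 0.0, 0.0, 1.0]] 400.80303258296493
side [[1.0, -0.04, 0.07, 439.41], [-0.08, -0.65, 0.75, -746.56], [0.01, -0.76, -0.65, 715.93], [0.0, 0.0, 0.0, 1.0]] 499.1930263184746
wrist [[1.0, -0.0, -0.0, 649.2], [-0.0, -0.96, -0.27, 75.28], [-0.0, 0.27, -0.96, 383.13], [0.0, 0.0, 0.0, 1.0]] 340.1785934299938
```

View pictures.

View pics/scene0.png

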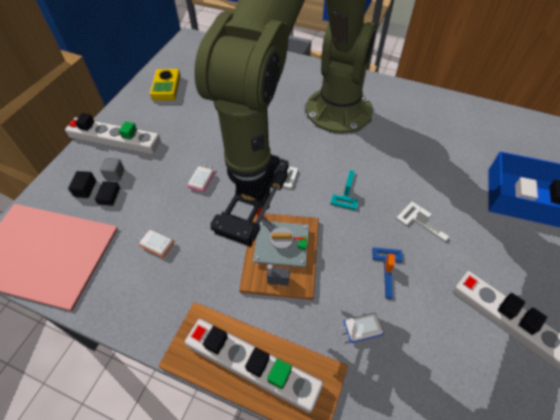

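View pics/side0.png

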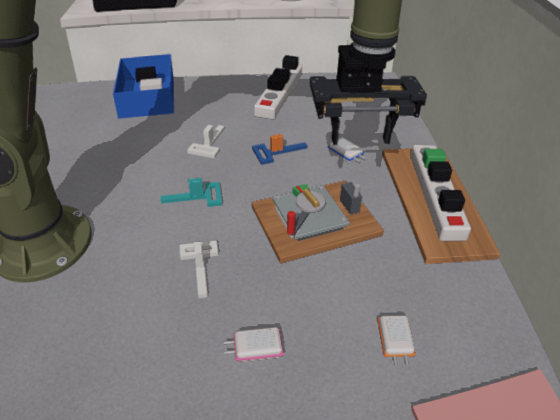

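```bash
cat > m.py <<'E'
from h import *
import json
cs=json.load(open('c0.json'))
a=cv2.imread('pics/side0.png');b=cv2.imread('pics/scene0.png')
A=cv2.resize(a[120:270,230:400],None,fx=3.5,fy=3.5,interpolation=2)[:, :595]
B=cv2.resize(b[195:315,230:420],None,fx=3.1,fy=3.1,interpolation=2)
W=max(A.shape[1],B.shape[1]); 
B=cv2.resize(b[195:315,230:420],(400,253),interpolation=2)
A=cv2.resize(a[125:265,230:400],(400,329),interpolation=2)
w=cv2.imread('pics/wrist0.png')
C=cv2.resize(w,(400,300))
out=np.zeros((582,800,3),np.uint8); out[:329,:400]=A; out[329:,:400]=B; out[:300,400:]=C
cv2.imwrite('pics/z0.png',out)
def blobs(im,lo,hi,roi,minA=8):
    h=cv2.cvtColor(im,cv2.COLOR_BGR2HSV); m=cv2.inRange(h,lo,hi); k=np.zeros_like(m); x0,y0,x1,y1=roi;k[y0:y1,x0:x1]=1; m=m*k
    cc=cv2.findContours(m,0,1)[0]; return [c for c in sorted(cc,key=cv2.contourArea,reverse=True) if len(c)>=minA]
for n,im,roi in(('side',a,(230,120,400,270)),('scene',b,(230,195,420,315))):
    c=cs[n]
    for nm,lo,hi,z in(('blue',(105,120,40),(125,255,255),10),('orange',(5,170,120),(15,255,255),50),('red',(0,170,80),(4,255,255),85),('green',(45,120,60),(75,255,255),64)):
        for q in blobs(im,lo,hi,roi)[:2]:
            r=cv2.minAreaRect(q); bx=cv2.boxPoints(r); M=q[:,0].mean(0)
            print(n,nm,cv2.contourArea(q),M.round(1),'ctr@z',z,plane(c,[r[0]],z)[0].round(0),'corners',plane(c,bx,z)[:,:2].round(0).tolist())
E
python3 m.py
```

```text
side blue 356.0 [277.8 150.9] ctr@z 10 [527. 286.  10.] corners [[458.0, 309.0], [595.0, 350.0], [595.0, 264.0], [464.0, 228.0]]
side blue 17.5 [340.3 154. ] ctr@z 10 [675. 263.  10.] corners [[645.0, 284.0], [651.0, 299.0], [705.0, 243.0], [698.0, 230.0]]
side orange 142.5 [276.3 142.3] ctr@z 50 [516. 261.  50.] corners [[505.0, 295.0], [532.0, 294.0], [527.0, 228.0], [501.0, 230.0]]
side red 127.5 [290.8 222.7] ctr@z 85 [519. -63.  85.] corners [[515.0, -33.0], [529.0, -34.0], [523.0, -91.0], [510.0, -91.0]]
side red 4.0 [299.5 189. ] ctr@z 85 [547.  36.  85.] corners [[542.0, 43.0], [543.0, 44.0], [551.0, 29.0], [550.0, 28.0]]
side green 28.5 [295.1 191.2] ctr@z 64 [540.  55.  64.] corners [[531.0, 58.0], [539.0, 69.0], [548.0, 52.0], [540.0, 41.0]]
side green 12.5 [303.7 186.3] ctr@z 64 [560.  70.  64.] corners [[553.0, 75.0], [568.0, 74.0], [566.0, 64.0], [552.0, 65.0]]
scene blue 179.0 [386.6 253.7] ctr@z 10 [484. 281.  10.] corners [[512.0, 250.0], [478.0, 243.0], [456.0, 313.0], [490.0, 319.0]]
scene blue 132.5 [388.2 285.2] ctr@z 10 [567. 305.  10.] corners [[538.0, 288.0], [531.0, 303.0], [595.0, 321.0], [601.0, 307.0]]
scene orange 692.5 [256.5 275.6] ctr@z 50 [662.  15.  50.] corners [[728.0, -11.0], [616.0, -51.0], [591.0, 44.0], [704.0, 77.0]]
scene orange 309.5 [305.5 279.6] ctr@z 50 [651. 111.  50.] corners [[622.0, 72.0], [602.0, 121.0], [679.0, 148.0], [698.0, 102.0]]
scene red 6.0 [258.7 211. ] ctr@z 85 [531. -52.  85.] corners [[539.0, -54.0], [521.0, -55.0], [522.0, -50.0], [540.0, -50.0]]
scene green 59.5 [302.3 243.8] ctr@z 64 [568.  79.  64.] corners [[558.0, 65.0], [551.0, 83.0], [577.0, 93.0], [584.0, 75.0]]
```

View pics/z0.png

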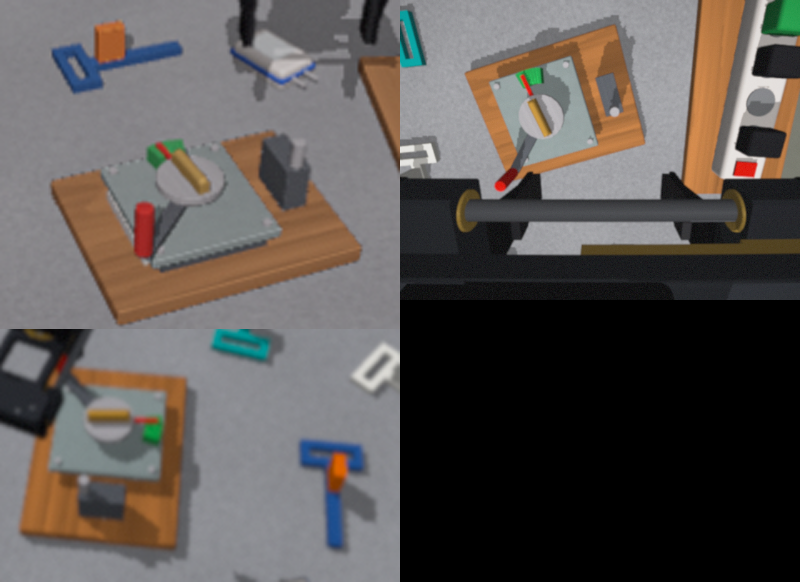

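```bash
cat >> h.py <<'E'
def Rdown(yaw):  # yaw = world angle of jaw axis (tool z); tool y down
    z=np.array([np.cos(yaw),np.sin(yaw),0]); y=np.array([0,0,-1.]); x=np.cross(y,z); return R.from_matrix(np.c_[x,y,z])
def plan(target,yaw,start=None,n=None):
    s=arm.sense(); p,r=(np.array(s['position']),R.from_rotvec(s['ee_rot'])) if start is None else start
    q=Rdown(yaw); d=np.array(target)-p; rv=(r.inv()*q).as_rotvec()
    D=r.inv().apply(d)
    k=n or int(max(np.ceil(np.linalg.norm(d)/115),np.ceil(np.linalg.norm(rv)/np.radians(42)),1))
    for i in range(k):
        ri=r*R.from_rotvec(rv*i/k)
        print('lin',(ri.inv().apply(d/k)/120).round(4).tolist(),'rot',(rv/k/2/np.pi).round(4).tolist())
E
python3 - <<'E'
from h import *
import json
c=json.load(open('c0.json'))['wrist']; im=cv2.imread('pics/wrist0.png'); h=cv2.cvtColor(im,cv2.COLOR_BGR2HSV)
# wood corners (z18), from the visible outline
m=cv2.inRange(h,(5,90,60),(20,255,255)); m[:, 360:]=0; m[235:]=0
q=max(cv2.findContours(m,0,2)[0],key=cv2.contourArea); ap=cv2.approxPolyDP(q,5,True)[:,0]
for a,b in zip(ap,plane(c,ap,18)): print('wood',a,b[:2].round(1))
print('manual collar@64',plane(c,[(197,164)],64).round(1))
g=cv2.inRange(h,(15,100,100),(28,255,255)); g[:120]=0;g[210:]=0;g[:,:150]=0;g[:,240:]=0
q=max(cv2.findContours(g,0,2)[0],key=cv2.contourArea);r=cv2.minAreaRect(q);b=plane(c,cv2.boxPoints(r),76)
print('brass',r,plane(c,[r[0]],76).round(1),b[:,:2].round(1).tolist())
k=cv2.inRange(h,(0,170,80),(4,255,255)); k[:,:120]=0;k[210:]=0
for q in cv2.findContours(k,0,2)[0]:
  if len(q)>6: r=cv2.minAreaRect(q); print('red',r,plane(c,[r[0]],90)[0].round(1))
plan((520,291,150),np.radians(107))
E
```

```text
wood [301  35] [668.  145.9]
wood [ 91 102] [451.7  83.6]
wood [146 234] [493.4 -61.7]
wood [155 234] [503.8 -61.7]
wood [164 215] [516.3 -38.8]
wood [124 114] [484.7  71.4]
wood [235  77] [601.9 107.2]
wood [242  81] [608.9 103.3]
wood [277 203] [643.8 -24.8]
wood [171 234] [522.2 -61.6]
wood [224 234] [583.1 -61.6]
wood [342 200] [716.  -21.4]
manual collar@64 [[569.1  26.   64. ]]
brass ((194.50001525878906, 164.5), (54.11284637451172, 11.180338859558105), 63.43495178222656) [[569.8  27.4  76. ]] [[555.8, 46.9], [565.1, 51.3], [584.3, 7.2], [574.7, 2.4]]
red ((177.314453125, 119.08246612548828), (29.851177215576172, 4.772127151489258), 66.03751373291016) [561.6  67.8  90. ]
lin [-0.8084, 0.2469, -0.3596] rot [0.0001, -0.0991, -0.0001]
lin [-0.8666, 0.2465, 0.1791] rot [0.0001, -0.0991, -0.0001]
lin [-0.5997, 0.2464, 0.6507] rot [0.0001, -0.0991, -0.0001]
```

>>> move_arm(
  moves=[
    {"linear": [-0.81, 0.247, -0.36], "rotation": [0, -0.099, 0], "claw": 1},
    {"linear": [-0.81, 0.247, -0.36], "rotation": [0, -0.099, 0], "claw": 1},
    {"linear": [-0.81, 0.247, -0.36], "rotation": [0, -0.099, 0], "claw": 1},
    {"linear": [-0.81, 0.247, -0.36], "rotation": [0, -0.099, 0], "claw": 1},
    {"linear": [-0.81, 0.247, -0.36], "rotation": [0, -0.099, 0], "claw": 1},
  ],
  newtons=20,
)

```text
t: 0.65
position: [606.3, 97.8, 209.5]
ee_rot: [-1.442, 0.738, -0.737]
ft_force: [-0.2, 0.2, -0.1]
finger_gap: 0.997
```

>>> move_arm(
  moves=[
    {"linear": [-0.867, 0.247, 0.18], "rotation": [0, -0.099, 0], "claw": 1},
    {"linear": [-0.867, 0.247, 0.18], "rotation": [0, -0.099, 0], "claw": 1},
    {"linear": [-0.867, 0.247, 0.18], "rotation": [0, -0.099, 0], "claw": 1},
    {"linear": [-0.867, 0.247, 0.18], "rotation": [0, -0.099, 0], "claw": 1},
    {"linear": [-0.867, 0.247, 0.18], "rotation": [0, -0.099, 0], "claw": 1},
  ],
)

```text
t: 1.15
position: [563.8, 194.1, 180.0]
ee_rot: [-1.556, 0.257, -0.257]
ft_force: [0.2, -0.5, 0.5]
finger_gap: 0.997
```

>>> move_arm(
  moves=[
    {"linear": [-0.6, 0.247, 0.65], "rotation": [0, -0.099, 0], "claw": 1},
    {"linear": [-0.6, 0.247, 0.65], "rotation": [0, -0.099, 0], "claw": 1},
    {"linear": [-0.6, 0.247, 0.65], "rotation": [0, -0.099, 0], "claw": 1},
    {"linear": [-0.6, 0.247, 0.65], "rotation": [0, -0.099, 0], "claw": 1},
    {"linear": [-0.6, 0.247, 0.65], "rotation": [0, -0.099, 0], "claw": 1},
  ],
)

```text
t: 1.65
position: [521.1, 290.8, 150.5]
ee_rot: [-1.559, -0.229, 0.229]
ft_force: [0.8, -1.2, 0.3]
finger_gap: 0.996
```

Run:
```python
from h import *
s=arm.sense(); print(s['t'],np.round(s['position'],1),R.from_rotvec(s['ee_rot']).as_matrix().round(3).tolist(),np.round(s['joints'],2))
c,im=shot('wrist','w1.png'); np.save('w1.npy',c,allow_pickle=True)
```

```text
1.65 [521.1 290.8 150.5] [[0.958, -0.0, -0.288], [0.288, -0.0, 0.958], [-0.0, -1.0, -0.0]] [-0.16  0.3  -0.47  1.69  0.15  1.19  1.2 ]
```

View pics/w1.png

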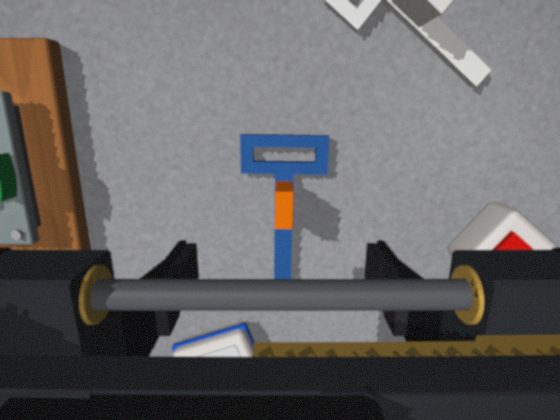

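```bash
cat > key.py <<'E'
from h import *
def head(c,im,z,roi):
    h=cv2.cvtColor(im,cv2.COLOR_BGR2HSV); m=cv2.inRange(h,(100,110,40),(125,255,255)); x0,y0,x1,y1=roi
    k=np.zeros_like(m);k[y0:y1,x0:x1]=255; m&=k
    cs,hi=cv2.findContours(m,cv2.RETR_CCOMP,cv2.CHAIN_APPROX_NONE)
    holes=[q for q,g in zip(cs,hi[0]) if g[3]>=0]; q=max(holes,key=cv2.contourArea)
    P=plane(c,q[:,0].astype(float),z)[:,:2].astype(np.float32); r=cv2.minAreaRect(P); return r,cv2.minAreaRect(q)
E
python3 - <<'E'
from key import *
c=np.load('w1.npy',allow_pickle=True).item(); im=cv2.imread('pics/w1.png')
print(head(c,im,10,(220,120,350,200)))
h=cv2.cvtColor(im,cv2.COLOR_BGR2HSV); m=cv2.inRange(h,(100,110,40),(125,255,255)); m[300:]=0;m[:,:220]=0;m[:,350:]=0
q=max(cv2.findContours(m,0,1)[0],key=cv2.contourArea)[:,0].astype(float)
P=plane(c,q,10)[:,:2].astype(np.float32); top=q[:,1]<165
r=cv2.minAreaRect(P[q[:,1]<172]);print('head',r)
o=cv2.inRange(h,(5,190,150),(15,255,255));o[300:]=0;o[:,:220]=0;o[:,350:]=0
q=max(cv2.findContours(o,0,1)[0],key=cv2.contourArea);r=cv2.minAreaRect(plane(c,q[:,0].astype(float),50)[:,:2].astype(np.float32));print('fin',r)
print('charger',plane(c,[(250,325),(174,347)],26).round(1))
plan((520.5,291,32),np.radians(107))
E
```

```text
(((482.2079772949219, 281.9992980957031), (13.328163146972656, 53.666717529296875), 16.683731079101562), ((284.0, 153.99998474121094), (63.99999237060547, 15.999998092651367), -0.0))
head ((481.5013732910156, 282.0267333984375), (29.94359588623047, 73.22354888916016), 16.678691864013672)
fin ((517.0441284179688, 292.20196533203125), (28.220888137817383, 12.062865257263184), 16.448057174682617)
charger [[638.5 296.6  26. ]
 [682.3 234.6  26. ]]
lin [-0.0029, 0.4942, 0.0044] rot [0.0, -0.0006, 0.0]
lin [-0.0028, 0.4942, 0.0043] rot [0.0, -0.0006, 0.0]
```

>>> move_arm(
  moves=[
    {"linear": [-0.0265, 0.3, 0.022], "rotation": [0, 0.001, 0], "claw": 1},
    {"linear": [-0.0265, 0.6, 0.022], "rotation": [0, 0.001, 0], "claw": 1},
    {"linear": [-0.0265, 0.85, 0.022], "rotation": [0, 0.001, 0], "claw": 1},
    {"linear": [-0.0265, 0.985, 0.022], "rotation": [0, 0.001, 0], "claw": 1},
    {"linear": [-0.0265, 0.985, 0.022], "rotation": [0, 0.001, 0], "claw": 1},
  ],
)

```text
t: 2.2
position: [515.9, 291.0, 30.2]
ee_rot: [-1.561, -0.22, 0.227]
ft_force: [-0.7, -0.9, -0.2]
finger_gap: 0.998
```

>>> move_arm(
  moves=[
    {"linear": [0, 0, 0], "rotation": [0, 0, 0], "claw": -1},
    {"linear": [0, 0, 0], "rotation": [0, 0, 0], "claw": -1},
    {"linear": [0, 0, 0], "rotation": [0, 0, 0], "claw": -1},
    {"linear": [0, 0, 0], "rotation": [0, 0, 0], "claw": -1},
    {"linear": [0, 0, 0], "rotation": [0, 0, 0], "claw": -1},
  ],
  newtons=30,
)

```text
t: 2.7
position: [517.2, 293.1, 33.1]
ee_rot: [-1.559, -0.228, 0.226]
ft_force: [0.7, 0.1, 0.2]
finger_gap: 0.632
```

>>> move_arm(
  moves=[
    {"linear": [0, 0, 0], "rotation": [0, 0, 0], "claw": -1},
    {"linear": [0, 0, 0], "rotation": [0, 0, 0], "claw": -1},
    {"linear": [0, 0, 0], "rotation": [0, 0, 0], "claw": -1},
    {"linear": [0, 0, 0], "rotation": [0, 0, 0], "claw": -1},
    {"linear": [0, 0, 0], "rotation": [0, 0, 0], "claw": -1},
  ],
)

```text
t: 3.2
position: [516.8, 292.8, 32.4]
ee_rot: [-1.559, -0.227, 0.227]
ft_force: [0.1, -0.2, 0.4]
finger_gap: 0.171
```

>>> move_arm(
  moves=[
    {"linear": [0, -0.3, 0], "rotation": [0, 0, 0], "claw": -1},
    {"linear": [0, -0.6, 0], "rotation": [0, 0, 0], "claw": -1},
    {"linear": [0, -0.9, 0], "rotation": [0, 0, 0], "claw": -1},
    {"linear": [0, -1, 0], "rotation": [0, 0, 0], "claw": -1},
    {"linear": [0, -1, 0], "rotation": [0, 0, 0], "claw": -1},
  ],
)

```text
t: 3.7
position: [517.6, 293.4, 153.8]
ee_rot: [-1.558, -0.229, 0.224]
ft_force: [0.1, 1.4, -3.2]
finger_gap: 0.159
```

Run:
```python
from key import *
s=arm.sense(); print(s['t'],np.round(s['position'],1),R.from_rotvec(s['ee_rot']).as_matrix().round(4).tolist(),s['ft_force'],s['wrist_torque'],s['finger_gap'])
c,im=shot('wrist','w2.png'); np.save('w2.npy',c,allow_pickle=True)
# hover over the screw: TCP at screw+37 along the wing x axis, lifted so the underside clears the wing
a=np.radians(23.0); plan((569.5+37*np.cos(a),26.5+37*np.sin(a),150),a+np.pi/2)
```

```text
3.7 [517.6 293.4 153.8] [[0.9585, 0.003, -0.2849], [0.2849, 0.0012, 0.9585], [0.0032, -1.0, 0.0003]] [ 0.08162102  1.39071652 -3.20007233] [ 0.19317169 -0.02807913  0.0198945 ] 0.15898191250398475
lin [0.0324, 0.005, -0.7389] rot [0.0, -0.006, -0.0]
lin [0.0047, 0.0049, -0.7396] rot [0.0, -0.006, -0.0]
lin [-0.0231, 0.0048, -0.7393] rot [0.0, -0.006, -0.0]
```

View pics/w2.png

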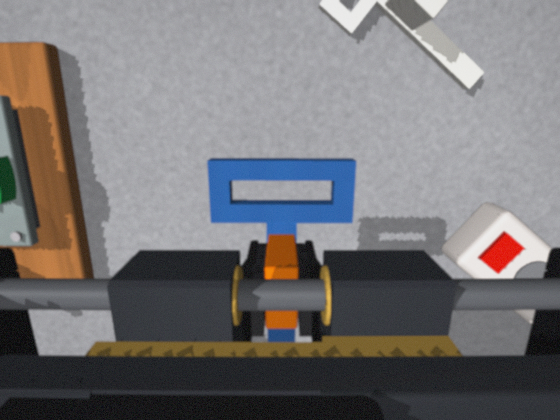

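>>> move_arm(
  moves=[
    {"linear": [0.01, 0, -0.25], "rotation": [0, -0.002, 0], "claw": -1},
    {"linear": [0.02, 0, -0.5], "rotation": [0, -0.004, 0], "claw": -1},
    {"linear": [0.032, 0.0, -0.74], "rotation": [0, -0.006, 0], "claw": -1},
    {"linear": [0.032, 0.0, -0.74], "rotation": [0, -0.006, 0], "claw": -1},
    {"linear": [0.032, 0.0, -0.74], "rotation": [0, -0.006, 0], "claw": -1},
  ],
)

```text
t: 4.25
position: [544.6, 207.4, 149.6]
ee_rot: [-1.556, -0.251, 0.258]
ft_force: [-1.0, 1.0, -1.6]
finger_gap: 0.158
```

>>> move_arm(
  moves=[
    {"linear": [0.0, 0, -0.25], "rotation": [0, -0.002, 0], "claw": -1},
    {"linear": [0.005, 0, -0.5], "rotation": [0, -0.004, 0], "claw": -1},
    {"linear": [0.005, 0.0, -0.74], "rotation": [0, -0.006, 0], "claw": -1},
    {"linear": [0.005, 0.0, -0.74], "rotation": [0, -0.006, 0], "claw": -1},
    {"linear": [0.005, 0.0, -0.74], "rotation": [0, -0.006, 0], "claw": -1},
  ],
)

```text
t: 4.75
position: [573.9, 125.7, 150.9]
ee_rot: [-1.551, -0.284, 0.288]
ft_force: [-1.0, 0.9, -2.8]
finger_gap: 0.156
```

>>> move_arm(
  moves=[
    {"linear": [-0.01, 0, -0.25], "rotation": [0, -0.002, 0], "claw": -1},
    {"linear": [-0.02, 0, -0.5], "rotation": [0, -0.004, 0], "claw": -1},
    {"linear": [-0.023, 0.0, -0.74], "rotation": [0, -0.006, 0], "claw": -1},
    {"linear": [-0.023, 0.0, -0.74], "rotation": [0, -0.006, 0], "claw": -1},
    {"linear": [-0.023, 0.0, -0.74], "rotation": [0, -0.006, 0], "claw": -1},
  ],
)

```text
t: 5.25
position: [603.3, 42.8, 151.6]
ee_rot: [-1.546, -0.315, 0.317]
ft_force: [-0.3, 0.7, -1.7]
finger_gap: 0.155
```

Run:
```python
from key import *
s=arm.sense(); print(s['t'],np.round(s['position'],1),R.from_rotvec(s['ee_rot']).as_matrix().round(4).tolist(),s['ft_force'],s['finger_gap'])
c,im=shot('wrist','w3.png'); np.save('w3.npy',c,allow_pickle=True)
```

```text
5.25 [603.3  42.8 151.6] [[0.9198, -0.0015, -0.3923], [0.3923, 0.0014, 0.9198], [-0.0009, -1.0, 0.0019]] [-0.34814964  0.65263889 -1.74306597] 0.15499022726532347
```

View pics/w3.png

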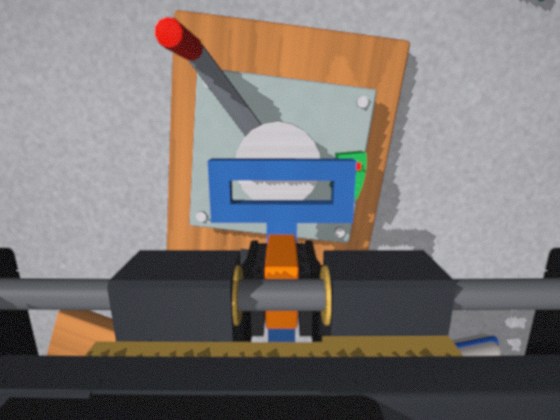

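>>> move_arm(
  moves=[
    {"linear": [0.2, 0, 0], "rotation": [0, 0, 0], "claw": -1},
    {"linear": [0.4, 0, 0], "rotation": [0, 0, 0], "claw": -1},
    {"linear": [0.4, 0, 0], "rotation": [0, 0, 0], "claw": -1},
    {"linear": [0.4, 0, 0], "rotation": [0, 0, 0], "claw": -1},
    {"linear": [0.4, 0, 0], "rotation": [0, 0, 0], "claw": -1},
  ],
)

```text
t: 5.8
position: [647.0, 60.9, 152.1]
ee_rot: [-1.547, -0.316, 0.318]
ft_force: [-0.1, -0.3, -2.7]
finger_gap: 0.161
```

```bash
cat > fit.py <<'E'
from key import *
import sys
s=arm.sense(); print(s['t'],np.round(s['position'],1),np.round(s['ft_force'],1))
c,im=shot('wrist',sys.argv[1])
Rt=R.from_rotvec(s['ee_rot']).as_matrix(); p=np.array(s['position'])
print('tool x yaw',np.degrees(np.arctan2(Rt[1,0],Rt[0,0])).round(2),'tilt',Rt[2,0].round(4),Rt[2,2].round(4))
zt=p[2]-32+10
r,q=head(c,im,zt,(190,110,380,230)); print('window top',r,q)
h=cv2.cvtColor(im,cv2.COLOR_BGR2HSV); g=cv2.inRange(h,(16,90,90),(30,255,255)); g[250:]=0
k=[x for x in cv2.findContours(g,0,1)[0] if cv2.contourArea(x)>40]
for x in k:
    P=plane(c,x[:,0].astype(float),77)[:,:2].astype(np.float32); print('brass',cv2.contourArea(x),cv2.minAreaRect(x),cv2.minAreaRect(P))
E
python3 fit.py w4.png
```

```text
5.8 [647.   60.9 152.1] [-0.1 -0.3 -2.7]
tool x yaw 23.14 tilt -0.0012 0.0005
window top ((613.24853515625, 46.875370025634766), (11.345525741577148, 52.06898498535156), 23.089712142944336) ((281.0, 190.0), (104.0, 22.0), 0.0)
brass 1163.5 ((278.3953552246094, 93.38352966308594), (79.02216339111328, 16.03063201904297), 0.9391909837722778) ((569.1414794921875, 26.262903213500977), (9.414451599121094, 48.505863189697266), 22.131616592407227)
```

View pics/w4.png

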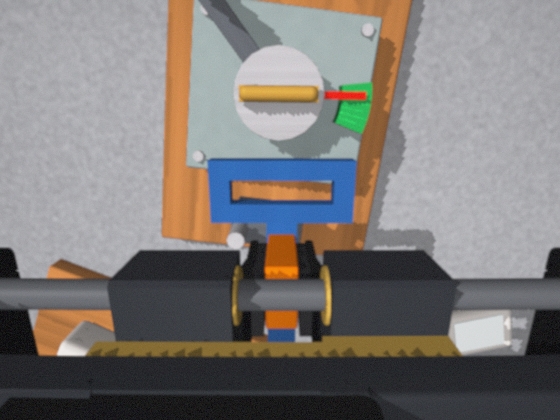

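Run:
```python
from h import *
s=arm.sense(); c=arm.get_calibration('wrist'); im=cv2.imread('pics/w4.png')
p=np.array(s['position']); Rt=R.from_rotvec(s['ee_rot']).as_matrix()
b=im[:,:,0].astype(float)-im[:,:,2]
pr=b[150:232,240:260].mean(1); print('rows',{150+i:int(v) for i,v in enumerate(pr) if i<45 or i>48})
pc=b[185:197,200:362].mean(0); print('cols',[(200+i,int(v)) for i,v in enumerate(pc) if i%1==0 and (i<45 or i>118)])
for v in (158,179.5,201.5,222):
  P=plane(c,[(281,v)],p[2]-22)[0]-p; print(v,(Rt.T@P).round(2))
C=np.array(c['extrinsics'])[:3,3]; print('cam in tool',(Rt.T@(C-p)).round(1))
```

```text
rows {150: 12, 151: 12, 152: 12, 153: 12, 154: 12, 155: 11, 156: 13, 157: 19, 158: 37, 159: 68, 160: 99, 161: 122, 162: 130, 163: 131, 164: 130, 165: 130, 166: 129, 167: 130, 168: 130, 169: 130, 170: 130, 171: 131, 172: 129, 173: 130, 174: 130, 175: 130, 176: 130, 177: 130, 178: 126, 179: 98, 180: 33, 181: -43, 182: -91, 183: -105, 184: -116, 185: -123, 186: -126, 187: -127, 188: -127, 189: -126, 190: -126, 191: -126, 192: -127, 193: -126, 194: -126, 199: 26, 200: 58, 201: 70, 202: 76, 203: 85, 204: 104, 205: 123, 206: 130, 207: 131, 208: 130, 209: 130, 210: 130, 211: 130, 212: 130, 213: 130, 214: 130, 215: 130, 216: 131, 217: 130, 218: 130, 219: 131, 220: 130, 221: 124, 222: 94, 223: 48, 224: 14, 225: 6, 226: 5, 227: 5, 228: 5, 229: 4, 230: 5, 231: 4}
cols [(200, -136), (201, -134), (202, -134), (203, -132), (204, -128), (205, -126), (206, -125), (207, -108), (208, -52), (209, 36), (210, 106), (211, 129), (212, 130), (213, 130), (214, 130), (215, 130), (216, 130), (217, 129), (218, 130), (219, 132), (220, 129), (221, 130), (222, 130), (223, 130), (224, 131), (225, 130), (226, 132), 
[... 188 characters left out ...]
242, -116), (243, -119), (244, -121), (319, -98), (320, -98), (321, -99), (322, -101), (323, -101), (324, -101), (325, -99), (326, -99), (327, -99), (328, -100), (329, -93), (330, -64), (331, -6), (332, 53), (333, 92), (334, 114), (335, 125), (336, 129), (337, 128), (338, 129), (339, 129), (340, 129), (341, 129), (342, 128), (343, 129), (344, 128), (345, 129), (346, 129), (347, 129), (348, 130), (349, 129), (350, 128), (351, 131), (352, 129), (353, 107), (354, 51), (355, -21), (356, -72), (357, -84), (358, -83), (359, -82), (360, -82), (361, -81)]
158 [-52.64  22.04   0.43]
179.5 [-41.93  22.04   0.42]
201.5 [-30.58  22.03   0.42]
222 [-19.63  22.02   0.41]
cam in tool [ -75.6 -144.6    0.5]
```

>>> move_arm(
  moves=[
    {"linear": [-0.2, 0, -0.01], "rotation": [0, 0.0014, 0], "claw": -1},
    {"linear": [-0.3, 0.1, -0.02], "rotation": [0, 0.0028, 0], "claw": -1},
    {"linear": [-0.415, 0.2, -0.0203], "rotation": [0, 0.0028, 0], "claw": -1},
    {"linear": [-0.415, 0.275, -0.0203], "rotation": [0, 0.0028, 0], "claw": -1},
    {"linear": [-0.415, 0.275, -0.0203], "rotation": [0, 0.0028, 0], "claw": -1},
  ],
)

```text
t: 6.35
position: [602.2, 37.8, 118.4]
ee_rot: [-1.55, -0.3, 0.303]
ft_force: [-0.1, -0.2, -2.0]
finger_gap: 0.157
```

>>> move_arm(
  moves=[
    {"linear": [0, 0, 0], "rotation": [0, 0, 0], "claw": -1},
    {"linear": [0, 0, 0], "rotation": [0, 0, 0], "claw": -1},
    {"linear": [0, 0, 0], "rotation": [0, 0, 0], "claw": -1},
    {"linear": [0, 0, 0], "rotation": [0, 0, 0], "claw": -1},
    {"linear": [0, 0, 0], "rotation": [0, 0, 0], "claw": -1},
  ],
)

```text
t: 6.85
position: [603.4, 38.2, 119.6]
ee_rot: [-1.55, -0.302, 0.301]
ft_force: [-0.3, -0.3, -2.1]
finger_gap: 0.16
```

```bash
python3 fit.py w5.png
python3 - <<'E'
import cv2
a=cv2.imread('pics/w5.png'); cv2.imwrite('pics/w5c.png',cv2.resize(a[100:260,170:390],(792,576),interpolation=2))
E
```

```text
6.85 [603.4  38.2 119.6] [-0.3 -0.3 -2.1]
tool x yaw 22.04 tilt 0.0004 -0.0001
window top ((569.39306640625, 24.943275451660156), (11.344046592712402, 51.84005355834961), 22.00223159790039) ((281.5, 190.0), (103.0, 22.0), 0.0)
brass 511.5 ((283.5, 184.5), (7.0, 85.0), 90.0) ((570.4254150390625, 26.732553482055664), (4.018936634063721, 47.89851760864258), 21.98895263671875)
```

View pics/w5c.png

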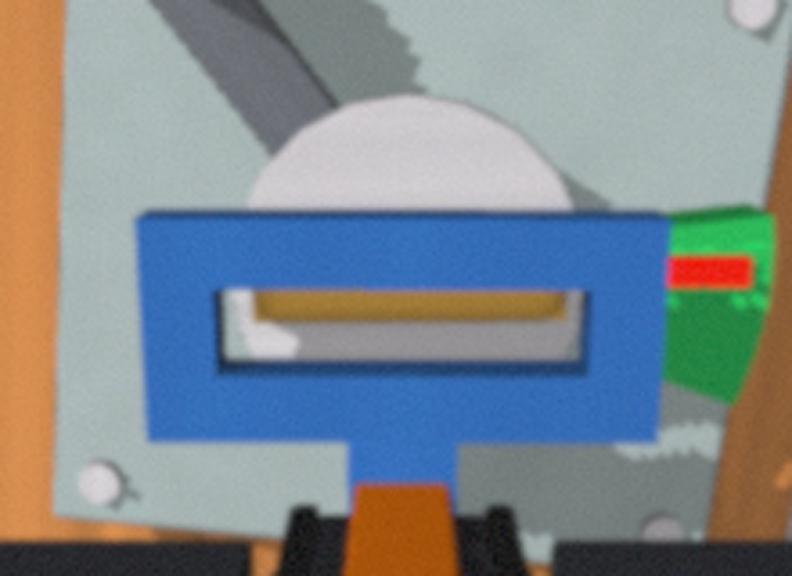

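Run:
```python
from h import *
im=cv2.imread('pics/w5.png').astype(float)
s=arm.sense(); c=arm.get_calibration('wrist'); p=np.array(s['position']); Rt=R.from_rotvec(s['ee_rot']).as_matrix(); print(p)
f=im[:,:,2]-im[:,:,0]
print('rows',[(175+i,int(v)) for i,v in enumerate(f[175:206,255:310].mean(1))])
r=f[182:187].mean(0); print('cols',[(i,int(r[i])) for i in [*range(236,246),*range(322,333)]])
for z in (75,77,79):
  print(z,[(Rt.T@(plane(c,[uv],z)[0]-p))[[0,2]].round(2).tolist() for uv in [(283.7,189.3),(241,185),(327,185)]])
```

```text
[603.37219375  38.14458972 119.58703664]
rows [(175, -131), (176, -130), (177, -131), (178, -129), (179, -104), (180, -37), (181, 48), (182, 99), (183, 106), (184, 104), (185, 100), (186, 96), (187, 90), (188, 67), (189, 31), (190, 6), (191, 0), (192, 0), (193, 0), (194, 0), (195, 0), (196, 0), (197, 0), (198, -2), (199, -11), (200, -37), (201, -68), (202, -77), (203, -83), (204, -103), (205, -123)]
cols [(236, -2), (237, -1), (238, 1), (239, 11), (240, 34), (241, 64), (242, 85), (243, 91), (244, 93), (245, 96), (322, 92), (323, 88), (324, 86), (325, 78), (326, 58), (327, 27), (328, 6), (329, 0), (330, -3), (331, -12), (332, -38)]
75 [[-31.72, 1.91], [-34.25, -22.35], [-34.21, 26.52]]
77 [[-32.19, 1.9], [-34.68, -22.11], [-34.65, 26.24]]
79 [[-32.65, 1.88], [-35.12, -21.87], [-35.09, 25.96]]
```

>>> move_arm(
  moves=[
    {"linear": [-0.0135, 0, 0.01], "rotation": [0, 0, 0], "claw": -1},
    {"linear": [-0.0135, 0.02, 0.01], "rotation": [0, 0, 0], "claw": -1},
    {"linear": [-0.0135, 0.045, 0.01], "rotation": [0, 0, 0], "claw": -1},
    {"linear": [-0.0135, 0.045, 0.01], "rotation": [0, 0, 0], "claw": -1},
    {"linear": [-0.0135, 0.045, 0.01], "rotation": [0, 0, 0], "claw": -1},
  ],
)

```text
t: 7.4
position: [601.1, 38.5, 113.8]
ee_rot: [-1.55, -0.301, 0.302]
ft_force: [0.1, 0.1, -1.5]
finger_gap: 0.159
```

```bash
cat > chk.py <<'E'
from h import *
import sys
s=arm.sense(); c=arm.get_calibration('wrist'); p=np.array(s['position']); Rt=R.from_rotvec(s['ee_rot']).as_matrix(); print(s['t'],p.round(1),np.round(s['ft_force'],1),np.round(s['wrist_torque'],2))
arm_c,im=shot('wrist',sys.argv[1]); im=im.astype(float)
f=im[:,:,2]-im[:,:,0]
def cross(a,o,lv):
    return [round(o+i+(lv-a[i])/(a[i+1]-a[i]),2) for i in range(len(a)-1) if (a[i]-lv)*(a[i+1]-lv)<0]
pr=f[172:212,255:305].mean(1); print('rows brass/grey 45:',cross(pr,172,45),'blue -60:',cross(pr,172,-60),'-105',cross(pr,172,-105))
r=f[182:187].mean(0)[205:360]; print('cols 45:',cross(r,205,45),'-60:',cross(r,205,-60))
T=lambda uv,z:(Rt.T@(plane(c,[uv],z)[0]-p))[[0,2]].round(2)
v=[x for x in cross(pr,172,45)][-1]; cc=cross(r,205,45); bl=cross(pr,172,-105); cb=cross(r,205,-60)
zt=p[2]-22
wx=(T((281,bl[0]+.4),zt)[0]+6.25, T((281,bl[-1]),zt)[0]-6.25); wc=[x for x in cb if 222<x<236 or 328<x<345]
print('window x est',wx,'window lat',T((np.mean([wc[0],wc[-1]]),185),zt)[1],wc)
print('brass x',T((281,v),75)[0]-4.9,'lat',(T((cc[0],185),75)[1]+T((cc[-1],185),75)[1])/2, cc)
E
python3 chk.py w6.png
```

```text
7.4 [601.1  38.5 113.8] [ 0.1  0.1 -1.5] [ 0.11 -0.    0.01]
rows brass/grey 45: [np.float64(181.35), np.float64(194.74)] blue -60: [np.float64(179.95), np.float64(200.73)] -105 [np.float64(179.14), np.float64(204.06)]
cols 45: [np.float64(237.26), np.float64(325.39), np.float64(355.84)] -60: [np.float64(208.26), np.float64(229.72), np.float64(332.63), np.float64(354.25)]
window x est (np.float64(-35.68), np.float64(-35.5)) window lat 0.44 [np.float64(229.72), np.float64(332.63)]
brass x -34.85 lat 8.93 [np.float64(237.26), np.float64(325.39), np.float64(355.84)]
```

>>> move_arm(
  moves=[
    {"linear": [0.005, 0, 0], "rotation": [0, 0, 0], "claw": -1},
    {"linear": [0.005, 0.02, 0], "rotation": [0, 0, 0], "claw": -1},
    {"linear": [0.005, 0.04, 0], "rotation": [0, 0, 0], "claw": -1},
    {"linear": [0.005, 0.06, 0], "rotation": [0, 0, 0], "claw": -1},
    {"linear": [0.005, 0.06, 0], "rotation": [0, 0, 0], "claw": -1},
  ],
)

```text
t: 7.95
position: [601.4, 38.7, 106.3]
ee_rot: [-1.55, -0.301, 0.302]
ft_force: [0.6, 0.3, -3.2]
finger_gap: 0.158
```

```bash
python3 chk.py w7.png
```

```text
7.95 [601.4  38.7 106.3] [ 0.6  0.3 -3.2] [ 0.12  0.03 -0.02]
rows brass/grey 45: [np.float64(181.58), np.float64(197.58)] blue -60: [np.float64(180.11), np.float64(200.71)] -105 [np.float64(179.23), np.float64(204.03)]
cols 45: [np.float64(234.44), np.float64(327.51), np.float64(355.26)] -60: [np.float64(208.25), np.float64(229.82), np.float64(332.5), np.float64(353.99)]
window x est (np.float64(-35.61), np.float64(-35.489999999999995)) window lat 0.46 [np.float64(229.82), np.float64(332.5)]
brass x -35.14 lat 7.710000000000001 [np.float64(234.44), np.float64(327.51), np.float64(355.26)]
```

>>> move_arm(
  moves=[
    {"linear": [0, 0.015, 0], "rotation": [0, 0, 0], "claw": -1},
    {"linear": [0, 0.03, 0], "rotation": [0, 0, 0], "claw": -1},
    {"linear": [0, 0.045, 0], "rotation": [0, 0, 0], "claw": -1},
    {"linear": [0, 0.06, 0], "rotation": [0, 0, 0], "claw": -1},
    {"linear": [0, 0.06, 0], "rotation": [0, 0, 0], "claw": -1},
  ],
)

```text
t: 8.5
position: [601.6, 38.8, 99.3]
ee_rot: [-1.55, -0.301, 0.302]
ft_force: [-1.7, 0.2, -3.3]
finger_gap: 0.155
```

>>> move_arm(
  moves=[
    {"linear": [0, 0.01, 0], "rotation": [0, 0, 0], "claw": -1},
    {"linear": [0, 0.02, 0], "rotation": [0, 0, 0], "claw": -1},
    {"linear": [0, 0.025, 0], "rotation": [0, 0, 0], "claw": -1},
    {"linear": [0, 0.025, 0], "rotation": [0, 0, 0], "claw": -1},
    {"linear": [0, 0.025, 0], "rotation": [0, 0, 0], "claw": -1},
  ],
)

```text
t: 9.0
position: [601.9, 38.8, 96.9]
ee_rot: [-1.55, -0.302, 0.302]
ft_force: [-0.4, 0.1, -0.7]
finger_gap: 0.158
```

```bash
python3 chk.py w8.png
```

```text
9.0 [601.9  38.8  96.9] [-0.4  0.1 -0.7] [ 0.06  0.19 -0.04]
rows brass/grey 45: [np.float64(181.39), np.float64(201.34)] blue -60: [np.float64(180.03), np.float64(202.98)] -105 [np.float64(179.17), np.float64(204.11)]
cols 45: [np.float64(231.28), np.float64(331.35), np.float64(355.29)] -60: [np.float64(208.25), np.float64(229.62), np.float64(332.88), np.float64(354.02)]
window x est (np.float64(-35.64), np.float64(-35.46)) window lat 0.5 [np.float64(229.62), np.float64(332.88)]
brass x -35.6 lat 6.534999999999998 [np.float64(231.28), np.float64(331.35), np.float64(355.29)]
```

>>> move_arm(
  moves=[
    {"linear": [0, 0.005, 0], "rotation": [0, 0, 0], "claw": -1},
    {"linear": [0, 0.01, 0], "rotation": [0, 0, 0], "claw": -1},
    {"linear": [0, 0.01, 0], "rotation": [0, 0, 0], "claw": -1},
    {"linear": [0, 0.01, 0], "rotation": [0, 0, 0], "claw": -1},
    {"linear": [0, 0.01, 0], "rotation": [0, 0, 0], "claw": -1},
  ],
)

```text
t: 9.55
position: [601.9, 38.8, 96.8]
ee_rot: [-1.55, -0.302, 0.301]
ft_force: [-3.4, -0.9, 7.2]
finger_gap: 0.158
```

>>> move_arm(
  moves=[
    {"linear": [0, 0, 0], "rotation": [0, 0, 0], "claw": 0},
    {"linear": [0, 0, 0], "rotation": [0, 0, 0], "claw": 0},
    {"linear": [0, 0, 0], "rotation": [0, 0, 0], "claw": 0},
    {"linear": [0, 0, 0], "rotation": [0, 0, 0], "claw": 0},
    {"linear": [0, 0, 0], "rotation": [0, 0, 0], "claw": 0},
  ],
)

```text
t: 10.05
position: [601.8, 38.8, 95.3]
ee_rot: [-1.55, -0.302, 0.302]
ft_force: [-1.0, -0.0, -0.6]
finger_gap: 0.473
```

>>> move_arm(
  moves=[
    {"linear": [0, -0.2, 0], "rotation": [0, 0, 0], "claw": 0},
    {"linear": [0, -0.4, 0], "rotation": [0, 0, 0], "claw": 0},
    {"linear": [0, -0.8, 0], "rotation": [0, 0, 0], "claw": 0},
    {"linear": [0, -0.8, 0], "rotation": [0, 0, 0], "claw": 0},
    {"linear": [0, -0.8, 0], "rotation": [0, 0, 0], "claw": 0},
  ],
)

```text
t: 10.55
position: [602.7, 38.9, 193.0]
ee_rot: [-1.55, -0.304, 0.299]
ft_force: [-0.4, -0.2, -0.3]
finger_gap: 0.5
```

Run:
```python
from h import *
s=arm.sense(); print(s['t'],np.round(s['position'],1),np.round(s['joints'],2),np.round(s['ft_force'],1))
c,w=shot('wrist','w9.png'); np.save('w9.npy',c,allow_pickle=True)
_,d=shot('side','s9.png'); _,e=shot('scene','e9.png')
out=np.zeros((600,800,3),np.uint8); out[:300,:400]=cv2.resize(w,(400,300)); out[:300,400:]=cv2.resize(d[140:260,240:400],(400,300),interpolation=2); out[300:,:400]=cv2.resize(e[200:305,230:370],(400,300),interpolation=2)
cv2.imwrite('pics/z9.png',out)
```

```text
10.55 [602.7  38.9 193. ] [ 0.18  0.27 -0.35  1.63  0.09  1.26  1.78] [-0.4 -0.2 -0.3]
```

View pics/z9.png

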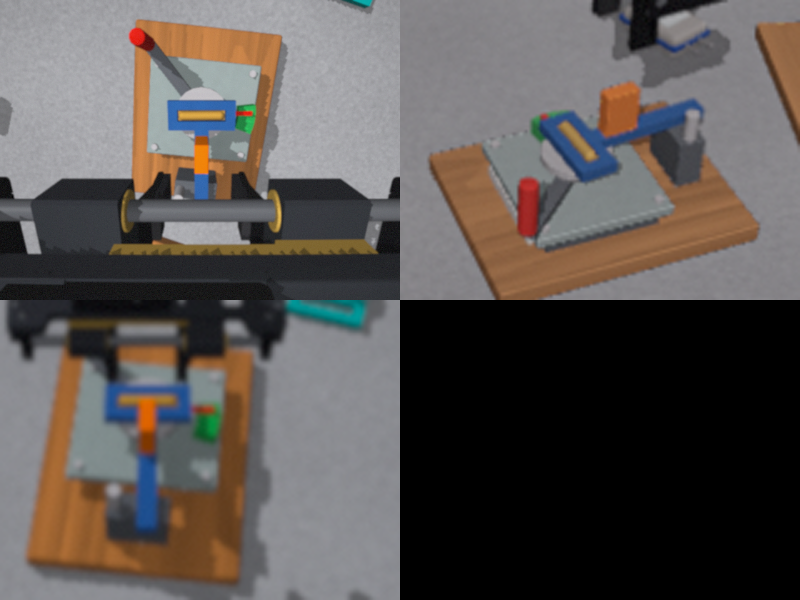

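Run:
```python
from h import *
c=np.load('w9.npy',allow_pickle=True).item(); im=cv2.imread('pics/w9.png'); h=cv2.cvtColor(im,cv2.COLOR_BGR2HSV)
k=cv2.inRange(h,(0,150,80),(5,255,255))|cv2.inRange(h,(175,150,80),(180,255,255)); k[120:]=0
q=max(cv2.findContours(k,0,1)[0],key=cv2.contourArea); print(cv2.contourArea(q),cv2.boundingRect(q),cv2.minAreaRect(q))
m=cv2.inRange(im,(0,0,200),(90,90,255)); m[120:]=0   # bright top
q2=max(cv2.findContours(m,0,1)[0],key=cv2.contourArea); e=cv2.minEnclosingCircle(q2); print(e)
K=plane(c,[e[0]],104)[0]; S=np.array([569.1,26.3])
d=K[:2]-S; phi=np.arctan2(d[1],d[0]); print(K.round(1),np.hypot(*d),np.degrees(phi))
k2=S+95*np.array([np.cos(phi),np.sin(phi)]); print(k2)
plan((*k2,200),phi-np.pi/2)
g=cv2.inRange(h,(16,90,90),(30,255,255)); g[250:]=0
for x in cv2.findContours(g,0,1)[0]:
  if cv2.contourArea(x)>40: print('brass',cv2.minAreaRect(plane(c,x[:,0].astype(float),77)[:,:2].astype(np.float32)))
```

```text
668.0 (181, 39, 35, 32) ((197.756103515625, 55.80488586425781), (39.04344177246094, 22.48902130126953), 38.65980911254883)
((191.0, 50.434783935546875), 11.608471870422363)
[520.6 -55.5 104. ] 95.07245084405696 -120.6578563536932
[520.65851965 -55.42161881]
lin [-0.457, -0.0412, -0.2378] rot [-0.0001, -0.0518, -0.0002]
lin [-0.509, -0.0416, -0.0791] rot [-0.0001, -0.0518, -0.0002]
brass ((614.876708984375, 44.51887130737305), (30.794645309448242, 13.805655479431152), 21.612545013427734)
brass ((568.3865356445312, 25.99285888671875), (10.013874053955078, 49.145042419433594), 22.00558090209961)
```

>>> move_arm(
  moves=[
    {"linear": [-0.457, -0.041, -0.238], "rotation": [0, -0.0518, 0], "claw": 0.2},
    {"linear": [-0.457, -0.041, -0.238], "rotation": [0, -0.0518, 0], "claw": 0.2},
    {"linear": [-0.457, -0.041, -0.238], "rotation": [0, -0.0518, 0], "claw": 0.2},
    {"linear": [-0.457, -0.041, -0.238], "rotation": [0, -0.0518, 0], "claw": 0.2},
    {"linear": [-0.457, -0.041, -0.238], "rotation": [0, -0.0518, 0], "claw": 0.2},
  ],
)

```text
t: 11.2
position: [561.9, -6.9, 195.8]
ee_rot: [-1.497, -0.555, 0.555]
ft_force: [0.5, 0.3, 0.6]
finger_gap: 0.598
```

>>> move_arm(
  moves=[
    {"linear": [-0.509, -0.041, -0.079], "rotation": [0, -0.0518, 0], "claw": 0.2},
    {"linear": [-0.509, -0.041, -0.079], "rotation": [0, -0.0518, 0], "claw": 0.2},
    {"linear": [-0.509, -0.041, -0.079], "rotation": [0, -0.0518, 0], "claw": 0.2},
    {"linear": [-0.509, -0.041, -0.079], "rotation": [0, -0.0518, 0], "claw": 0.2},
    {"linear": [-0.509, -0.041, -0.079], "rotation": [0, -0.0518, 0], "claw": 0.2},
  ],
)

```text
t: 11.7
position: [522.0, -54.0, 201.1]
ee_rot: [-1.416, -0.807, 0.806]
ft_force: [-0.6, 1.0, 0.4]
finger_gap: 0.599
```

Run:
```python
from h import *
s=arm.sense(); print(s['t'],np.round(s['position'],1),np.round(s['joints'],2),np.round(s['ft_force'],1))
plan((520.65,-55.4,85),np.radians(149.34))
c,im=shot('wrist','w10.png')
```

```text
11.7 [522.  -54.  201.1] [ 0.38  0.1  -0.35  1.8   0.03  1.25  2.63] [-0.6  1.   0.4]
lin [-0.0081, 0.4839, 0.0019] rot [-0.0, -0.0, 0.0]
lin [-0.0079, 0.4839, 0.002] rot [-0.0, -0.0, 0.0]
```

View pics/w10.png

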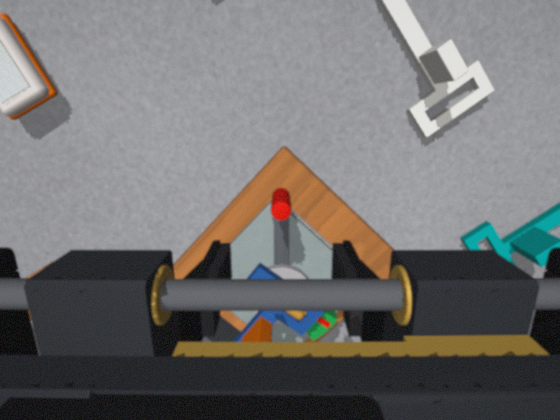

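>>> move_arm(
  moves=[
    {"linear": [-0.016, 0.25, 0.004], "rotation": [0, 0.012, 0], "claw": 0.2},
    {"linear": [-0.016, 0.5, 0.004], "rotation": [0, 0.025, 0], "claw": 0.2},
    {"linear": [-0.016, 0.75, 0.004], "rotation": [0, 0.025, 0], "claw": 0.2},
    {"linear": [-0.016, 0.967, 0.004], "rotation": [0, 0.025, 0], "claw": 0.2},
    {"linear": [-0.016, 0.967, 0.004], "rotation": [0, 0.025, 0], "claw": 0.2},
  ],
)

```text
t: 12.25
position: [517.4, -55.5, 81.5]
ee_rot: [-1.455, -0.681, 0.691]
ft_force: [-0.4, -0.8, -0.3]
finger_gap: 0.602
```

>>> move_arm(
  moves=[
    {"linear": [0, 0, 0], "rotation": [0, 0, 0], "claw": -1},
    {"linear": [0, 0, 0], "rotation": [0, 0, 0], "claw": -1},
    {"linear": [0, 0, 0], "rotation": [0, 0, 0], "claw": -1},
    {"linear": [0, 0, 0], "rotation": [0, 0, 0], "claw": -1},
    {"linear": [0, 0, 0], "rotation": [0, 0, 0], "claw": -1},
  ],
  newtons=30,
)

```text
t: 12.75
position: [520.6, -56.8, 86.0]
ee_rot: [-1.461, -0.687, 0.685]
ft_force: [0.4, -0.5, -0.6]
finger_gap: 0.231
```

```bash
cat > st.py <<'E'
from h import *
S=np.array([569.1,26.3])
def st():
    s=arm.sense(); p=np.array(s['position']); d=p[:2]-S; phi=np.arctan2(d[1],d[0]); Rt=R.from_rotvec(s['ee_rot']).as_matrix()
    cw=np.array([np.sin(phi),-np.cos(phi),0]); f=np.array(s['ft_force'])
    print('t',s['t'],'pos',p.round(1),'phi',np.degrees(phi).round(1),'swung rad',((np.radians(239.34)-phi)%(2*np.pi)).round(3),'rad',np.hypot(*d).round(1),'jaw',np.degrees(np.arctan2(Rt[1,2],Rt[0,2])).round(1),'f',f.round(1),'pull cw',-(f@cw).round(1),'gap',s['finger_gap'],'j7',s['joints'][6].round(2))
    return p,R.from_matrix(Rt),phi
def arc(dels,jawend,p,r,phi):  # rows: knob moved cw by each del, jaw yaw ramping to phi_end-90
    for i,d in enumerate(dels):
        a=phi-d; t=np.array([*(S+95*np.array([np.cos(a),np.sin(a)])),p[2]]); q=Rdown(a-np.pi/2+jawend[i])
        t0=np.array([*(S+95*np.array([np.cos(phi),np.sin(phi)])),p[2]])
        print((r.inv().apply(t-t0)/120).round(3).tolist(),((r.inv()*q).as_rotvec()/2/np.pi).round(4).tolist())
E
python3 - <<'E'
from st import *
arc([.1,.2,.3,.4,.5],np.radians([-7,-5,-3,-1,0]),*st())
E
```

```text
t 12.75 pos [520.6 -56.8  86. ] phi -120.3 swung rad 6.276 rad 96.2 jaw 140.3 f [ 0.4 -0.5 -0.6] pull cw 0.6 gap 0.2310467812789457 j7 2.44
[-0.009, -0.0, 0.079] [0.0002, 0.0092, 0.0001]
[-0.01, -0.0, 0.158] [0.0002, 0.0196, 0.0001]
[-0.003, -0.0, 0.237] [0.0002, 0.0299, 0.0001]
[0.011, -0.0, 0.314] [0.0002, 0.0403, 0.0001]
[0.034, -0.0, 0.39] [0.0002, 0.0534, 0.0001]
```

>>> move_arm(
  moves=[
    {"linear": [0, 0, 0], "rotation": [0, 0, 0], "claw": -1},
    {"linear": [0, 0, 0], "rotation": [0, 0, 0], "claw": -1},
    {"linear": [0, 0, 0], "rotation": [0, 0, 0], "claw": -1},
    {"linear": [-0.005, 0, 0.04], "rotation": [0, 0.005, 0], "claw": -1},
    {"linear": [-0.009, 0, 0.079], "rotation": [0, 0.009, 0], "claw": -1},
  ],
)

```text
t: 13.25
position: [513.2, -52.1, 85.7]
ee_rot: [-1.476, -0.642, 0.639]
ft_force: [3.5, -1.2, 0.6]
finger_gap: 0.169
```

Run:
```python
from st import *
arc([.08,.16,.24,.32,.40],np.radians([-6,-4,-2,-0,0]),*st())
```

```text
t 13.25 pos [513.2 -52.1  85.7] phi -125.5 swung rad 0.085 rad 96.3 jaw 137.0 f [ 3.5 -1.2  0.6] pull cw 3.6 gap 0.16907310098855763 j7 2.38
[-0.006, -0.0, 0.063] [0.0004, 0.0085, 0.0002]
[-0.007, -0.0, 0.126] [0.0004, 0.0157, 0.0002]
[-0.002, -0.0, 0.19] [0.0004, 0.0228, 0.0002]
[0.007, -0.001, 0.252] [0.0004, 0.03, 0.0002]
[0.022, -0.001, 0.314] [0.0003, 0.0427, 0.0002]
```

>>> move_arm(
  moves=[
    {"linear": [-0.006, 0, 0.063], "rotation": [0, 0.0085, 0], "claw": -1},
    {"linear": [-0.007, 0, 0.126], "rotation": [0, 0.0157, 0], "claw": -1},
    {"linear": [-0.002, 0, 0.19], "rotation": [0, 0.0228, 0], "claw": -1},
    {"linear": [0.007, 0, 0.252], "rotation": [0, 0.03, 0], "claw": -1},
    {"linear": [0.022, 0, 0.314], "rotation": [0, 0.0427, 0], "claw": -1},
  ],
)

```text
t: 13.75
position: [487.1, -25.4, 85.7]
ee_rot: [-1.53, -0.432, 0.429]
ft_force: [3.5, -3.5, 0.9]
finger_gap: 0.174
```

Run:
```python
from st import *
arc([.08,.16,.24,.32,.40],np.zeros(5),*st())
```

```text
t 13.75 pos [487.1 -25.4  85.7] phi -147.8 swung rad 0.473 rad 96.9 jaw 121.4 f [ 3.5 -3.5  0.9] pull cw 4.8 gap 0.17382994558355314 j7 2.07
[0.002, -0.0, 0.063] [0.0005, 0.0105, 0.0002]
[0.008, -0.0, 0.126] [0.0005, 0.0233, 0.0002]
[0.02, -0.001, 0.188] [0.0005, 0.036, 0.0002]
[0.037, -0.001, 0.25] [0.0005, 0.0487, 0.0003]
[0.058, -0.001, 0.309] [0.0004, 0.0615, 0.0003]
```

>>> move_arm(
  moves=[
    {"linear": [0.004, 0, 0.063], "rotation": [0, 0.0105, 0], "claw": -1},
    {"linear": [0.013, 0, 0.126], "rotation": [0, 0.0233, 0], "claw": -1},
    {"linear": [0.026, 0, 0.188], "rotation": [0, 0.036, 0], "claw": -1},
    {"linear": [0.043, 0, 0.25], "rotation": [0, 0.0487, 0], "claw": -1},
    {"linear": [0.064, 0, 0.309], "rotation": [0, 0.0615, 0], "claw": -1},
  ],
)

```text
t: 14.25
position: [473.5, 10.3, 85.5]
ee_rot: [-1.569, -0.128, 0.127]
ft_force: [1.6, -4.2, 0.6]
finger_gap: 0.176
```

Run:
```python
from st import *
x=st(); arc([.02,.04,.055],np.zeros(5),*x)
```

```text
t 14.25 pos [473.5  10.3  85.5] phi -170.5 swung rad 0.87 rad 96.9 jaw 99.3 f [ 1.6 -4.2  0.6] pull cw 4.4 gap 0.17616141494627746 j7 1.62
[0.0, -0.0, 0.016] [0.0004, 0.0026, 0.0001]
[0.001, -0.0, 0.032] [0.0003, 0.0058, 0.0001]
[0.001, -0.0, 0.044] [0.0003, 0.0082, 0.0001]
```

>>> move_arm(
  moves=[
    {"linear": [0, 0, 0.032], "rotation": [0, 0.006, 0], "claw": -1},
    {"linear": [0.003, 0, 0.063], "rotation": [0, 0.0125, 0], "claw": -1},
    {"linear": [0.006, 0, 0.087], "rotation": [0, 0.0175, 0], "claw": -1},
    {"linear": [0.006, 0, 0.087], "rotation": [0, 0.0175, 0], "claw": -1},
    {"linear": [0.006, 0, 0.087], "rotation": [0, 0.0175, 0], "claw": -1},
  ],
)

```text
t: 14.75
position: [472.3, 21.0, 85.3]
ee_rot: [-1.572, -0.045, 0.045]
ft_force: [-0.6, -4.7, 2.6]
finger_gap: 0.176
```

```bash
python3 -c "
from st import *
st()"
```

```text
t 14.75 pos [472.3  21.   85.3] phi -176.9 swung rad 0.981 rad 96.9 jaw 93.3 f [-0.6 -4.7  2.6] pull cw 4.7 gap 0.1757844523923679 j7 1.49
```

>>> move_arm(
  moves=[
    {"linear": [0, 0, 0.019], "rotation": [0, 0.0037, 0], "claw": -1},
    {"linear": [0.001, 0, 0.037], "rotation": [0, 0.0075, 0], "claw": -1},
    {"linear": [0.001, 0, 0.037], "rotation": [0, 0.0075, 0], "claw": -1},
    {"linear": [0.001, 0, 0.037], "rotation": [0, 0.0075, 0], "claw": -1},
    {"linear": [0.001, 0, 0.037], "rotation": [0, 0.0075, 0], "claw": -1},
  ],
)

```text
t: 15.25
position: [472.2, 26.4, 85.3]
ee_rot: [-1.571, -0.008, 0.008]
ft_force: [-1.1, -4.8, 3.0]
finger_gap: 0.175
```

```bash
python3 -c "
from st import *
st()"
```

```text
t 15.25 pos [472.2  26.4  85.3] phi 180.0 swung rad 1.036 rad 96.9 jaw 90.6 f [-1.1 -4.8  3. ] pull cw 4.8 gap 0.1754636318466962 j7 1.43
```

>>> move_arm(
  moves=[
    {"linear": [0, 0, 0.019], "rotation": [0, 0.0037, 0], "claw": -1},
    {"linear": [0.001, 0, 0.037], "rotation": [0, 0.0075, 0], "claw": -1},
    {"linear": [0.001, 0, 0.037], "rotation": [0, 0.0075, 0], "claw": -1},
    {"linear": [0.001, 0, 0.037], "rotation": [0, 0.0075, 0], "claw": -1},
    {"linear": [0.001, 0, 0.037], "rotation": [0, 0.0075, 0], "claw": -1},
  ],
)

```text
t: 15.75
position: [472.3, 31.0, 85.2]
ee_rot: [-1.571, 0.029, -0.029]
ft_force: [0.2, -4.4, 3.4]
finger_gap: 0.175
```

```bash
cat > tail.py <<'E'
from h import *
def tail(im,c):
    h=cv2.cvtColor(im,cv2.COLOR_BGR2HSV); m=cv2.inRange(h,(105,120,40),(125,255,255)); m[:200]=0;m[310:]=0;m[:,:240]=0;m[:,345:]=0
    v,u=np.nonzero(m); P=plane(c,np.c_[u,v],74)[:,:2]; d=P-[569.1,26.3]; P=P[np.hypot(*d.T)>45]
    vx,vy,x,y=cv2.fitLine(P.astype(np.float32),2,0,.01,.01).ravel(); far=P[np.argsort(np.hypot(*(P-[569.1,26.3]).T))[-25:]].mean(0)
    a=np.degrees(np.arctan2(far[1]-26.3,far[0]-569.1)); print('tail line yaw',np.degrees(np.arctan(vy/vx)).round(1),'far end',far.round(1),'bearing',a.round(1))
if __name__=='__main__':
    c=arm.get_calibration('scene'); tail(cv2.imread('pics/e9.png'),c); _,im=shot('scene','e10.png'); tail(im,c)
E
python3 tail.py; python3 -c "
from st import *
st()"
```

```text
tail line yaw 20.7 far end [679.4  68.6] bearing 21.0
tail line yaw 15.0 far end [682.7  54.4] bearing 13.9
t 15.8 pos [472.3  31.   85.2] phi 177.2 swung rad 1.084 rad 97.0 jaw 87.9 f [-0.7 -4.3  2.3] pull cw 4.4 gap 0.17339043824862702 j7 1.38
```

>>> move_arm(
  moves=[
    {"linear": [0, 0, 0.019], "rotation": [0, 0.0037, 0], "claw": -1},
    {"linear": [0.002, 0, 0.037], "rotation": [0, 0.0075, 0], "claw": -1},
    {"linear": [0.002, 0, 0.037], "rotation": [0, 0.0075, 0], "claw": -1},
    {"linear": [0.002, 0, 0.037], "rotation": [0, 0.0075, 0], "claw": -1},
    {"linear": [0.002, 0, 0.037], "rotation": [0, 0.0075, 0], "claw": -1},
  ],
)

```text
t: 16.3
position: [472.6, 35.4, 85.2]
ee_rot: [-1.57, 0.066, -0.066]
ft_force: [-1.5, -4.3, 3.5]
finger_gap: 0.177
```

>>> move_arm(
  moves=[
    {"linear": [0, 0, 0.019], "rotation": [0, 0.0037, 0], "claw": -1},
    {"linear": [0.002, 0, 0.038], "rotation": [0, 0.0077, 0], "claw": -1},
    {"linear": [0.002, 0, 0.038], "rotation": [0, 0.0077, 0], "claw": -1},
    {"linear": [0.002, 0, 0.038], "rotation": [0, 0.0077, 0], "claw": -1},
    {"linear": [0.002, 0, 0.038], "rotation": [0, 0.0077, 0], "claw": -1},
  ],
)

```text
t: 16.8
position: [473.2, 40.0, 85.2]
ee_rot: [-1.568, 0.104, -0.104]
ft_force: [-1.2, -4.3, 3.0]
finger_gap: 0.177
```

>>> move_arm(
  moves=[
    {"linear": [0, 0, 0.019], "rotation": [0, 0.0037, 0], "claw": -1},
    {"linear": [0.002, 0, 0.038], "rotation": [0, 0.0077, 0], "claw": -1},
    {"linear": [0.002, 0, 0.038], "rotation": [0, 0.0077, 0], "claw": -1},
    {"linear": [0.002, 0, 0.038], "rotation": [0, 0.0077, 0], "claw": -1},
    {"linear": [0.002, 0, 0.038], "rotation": [0, 0.0077, 0], "claw": -1},
  ],
)

```text
t: 17.3
position: [473.9, 44.5, 85.2]
ee_rot: [-1.566, 0.142, -0.141]
ft_force: [-2.2, -3.3, 4.5]
finger_gap: 0.175
```

>>> move_arm(
  moves=[
    {"linear": [0, 0, 0.019], "rotation": [0, 0.0037, 0], "claw": -1},
    {"linear": [0.002, 0, 0.038], "rotation": [0, 0.0077, 0], "claw": -1},
    {"linear": [0.002, 0, 0.038], "rotation": [0, 0.0077, 0], "claw": -1},
    {"linear": [0.002, 0, 0.038], "rotation": [0, 0.0077, 0], "claw": -1},
    {"linear": [0.002, 0, 0.038], "rotation": [0, 0.0077, 0], "claw": -1},
  ],
)

```text
t: 17.8
position: [474.9, 49.0, 85.2]
ee_rot: [-1.563, 0.18, -0.179]
ft_force: [-3.2, -3.9, 5.2]
finger_gap: 0.175
```

>>> move_arm(
  moves=[
    {"linear": [0, -0.003, 0.019], "rotation": [0, 0.0037, 0], "claw": -1},
    {"linear": [-0.003, -0.006, 0.038], "rotation": [0, 0.0077, 0], "claw": -1},
    {"linear": [-0.003, -0.006, 0.038], "rotation": [0, 0.0077, 0], "claw": -1},
    {"linear": [-0.003, -0.006, 0.038], "rotation": [0, 0.0077, 0], "claw": -1},
    {"linear": [-0.003, -0.006, 0.038], "rotation": [0, 0.0077, 0], "claw": -1},
  ],
)

```text
t: 18.3
position: [476.3, 53.2, 85.7]
ee_rot: [-1.56, 0.217, -0.218]
ft_force: [2.5, -5.2, -2.3]
finger_gap: 0.174
```

```bash
python3 -c "
from st import *
st()"
```

```text
t 18.3 pos [476.3  53.2  85.7] phi 163.8 swung rad 1.318 rad 96.6 jaw 74.1 f [ 2.5 -5.2 -2.3] pull cw 4.3 gap 0.17431792384127143 j7 1.09
```

>>> move_arm(
  moves=[
    {"linear": [0, 0, 0.019], "rotation": [0, 0.0037, 0], "claw": -1},
    {"linear": [0.002, 0.001, 0.038], "rotation": [0, 0.0077, 0], "claw": -1},
    {"linear": [0.002, 0.001, 0.038], "rotation": [0, 0.0077, 0], "claw": -1},
    {"linear": [0.002, 0.001, 0.038], "rotation": [0, 0.0077, 0], "claw": -1},
    {"linear": [0.002, 0.001, 0.038], "rotation": [0, 0.0077, 0], "claw": -1},
  ],
)

```text
t: 18.8
position: [477.6, 57.5, 85.7]
ee_rot: [-1.556, 0.255, -0.256]
ft_force: [1.6, -4.3, -1.8]
finger_gap: 0.174
```

```bash
python3 -c "
from st import *
st()"
```

```text
t 18.8 pos [477.6  57.5  85.7] phi 161.2 swung rad 1.365 rad 96.6 jaw 71.3 f [ 1.6 -4.3 -1.8] pull cw 3.6 gap 0.17396288271128607 j7 1.03
```

>>> move_arm(
  moves=[
    {"linear": [0, 0, 0.019], "rotation": [0, 0.0037, 0], "claw": -1},
    {"linear": [0.002, 0, 0.038], "rotation": [0, 0.0077, 0], "claw": -1},
    {"linear": [0.002, 0, 0.038], "rotation": [0, 0.0077, 0], "claw": -1},
    {"linear": [0.002, 0, 0.038], "rotation": [0, 0.0077, 0], "claw": -1},
    {"linear": [0.002, 0, 0.038], "rotation": [0, 0.0077, 0], "claw": -1},
  ],
)

```text
t: 19.3
position: [479.2, 61.8, 85.7]
ee_rot: [-1.551, 0.293, -0.293]
ft_force: [1.1, -4.7, -2.8]
finger_gap: 0.173
```

```bash
python3 -c "
from st import *
st()"
```

```text
t 19.3 pos [479.2  61.8  85.7] phi 158.4 swung rad 1.412 rad 96.7 jaw 68.6 f [ 1.1 -4.7 -2.8] pull cw 3.9 gap 0.17268929274298722 j7 0.97
```

>>> move_arm(
  moves=[
    {"linear": [0, 0, 0.019], "rotation": [0, 0.0037, 0], "claw": -1},
    {"linear": [0.002, 0, 0.038], "rotation": [0, 0.0077, 0], "claw": -1},
    {"linear": [0.002, 0, 0.038], "rotation": [0, 0.0077, 0], "claw": -1},
    {"linear": [0.002, 0, 0.038], "rotation": [0, 0.0077, 0], "claw": -1},
    {"linear": [0.002, 0, 0.038], "rotation": [0, 0.0077, 0], "claw": -1},
  ],
)

```text
t: 19.8
position: [481.0, 66.0, 85.7]
ee_rot: [-1.545, 0.331, -0.331]
ft_force: [2.2, -4.7, -2.1]
finger_gap: 0.173
```

```bash
python3 -c "
from st import *
st()"
```

```text
t 19.8 pos [481.   66.   85.7] phi 155.8 swung rad 1.459 rad 96.6 jaw 65.8 f [ 2.2 -4.7 -2.1] pull cw 3.4 gap 0.17284254301786306 j7 0.91
```

>>> move_arm(
  moves=[
    {"linear": [0, 0, 0.019], "rotation": [0, 0.0037, 0], "claw": -1},
    {"linear": [0.002, 0, 0.038], "rotation": [0, 0.0077, 0], "claw": -1},
    {"linear": [0.002, 0, 0.038], "rotation": [0, 0.0077, 0], "claw": -1},
    {"linear": [0.002, 0, 0.038], "rotation": [0, 0.0077, 0], "claw": -1},
    {"linear": [0.002, 0, 0.038], "rotation": [0, 0.0077, 0], "claw": -1},
  ],
)

```text
t: 20.3
position: [482.8, 69.7, 85.7]
ee_rot: [-1.54, 0.369, -0.369]
ft_force: [-0.2, -6.7, -2.2]
finger_gap: 0.175
```

```bash
python3 -c "
from st import *
st()"
```

```text
t 20.3 pos [482.8  69.7  85.7] phi 153.3 swung rad 1.502 rad 96.6 jaw 63.0 f [-0.2 -6.7 -2.2] pull cw 6.1 gap 0.17522624427296637 j7 0.86
```

>>> move_arm(
  moves=[
    {"linear": [0, 0, 0.006], "rotation": [0, 0.001, 0], "claw": -1},
    {"linear": [0, 0, 0.012], "rotation": [0, 0.002, 0], "claw": -1},
    {"linear": [0, 0, 0.012], "rotation": [0, 0.002, 0], "claw": -1},
    {"linear": [0, 0, 0.012], "rotation": [0, 0.002, 0], "claw": -1},
    {"linear": [0, 0, 0.012], "rotation": [0, 0.002, 0], "claw": -1},
  ],
)

```text
t: 20.8
position: [483.2, 70.6, 85.6]
ee_rot: [-1.539, 0.38, -0.378]
ft_force: [-0.2, -6.0, -1.4]
finger_gap: 0.176
```

```bash
python3 -c "
from st import *
st()"
```

```text
t 20.8 pos [483.2  70.6  85.6] phi 152.7 swung rad 1.512 rad 96.7 jaw 62.3 f [-0.2 -6.  -1.4] pull cw 5.4 gap 0.1762135212046835 j7 0.84
```

>>> move_arm(
  moves=[
    {"linear": [0, 0, 0.008], "rotation": [0, 0.001, 0], "claw": -1},
    {"linear": [0, 0, 0.017], "rotation": [0, 0.003, 0], "claw": -1},
    {"linear": [0, 0, 0.017], "rotation": [0, 0.003, 0], "claw": -1},
    {"linear": [0, 0, 0.017], "rotation": [0, 0.003, 0], "claw": -1},
    {"linear": [0, 0, 0.017], "rotation": [0, 0.003, 0], "claw": -1},
  ],
)

```text
t: 21.3
position: [483.7, 71.9, 85.5]
ee_rot: [-1.537, 0.395, -0.392]
ft_force: [-1.1, -7.9, -0.4]
finger_gap: 0.173
```

```bash
python3 -c "
from st import *
st()"
```

```text
t 21.3 pos [483.7  71.9  85.5] phi 151.9 swung rad 1.526 rad 96.8 jaw 61.2 f [-1.1 -7.9 -0.4] pull cw 7.5 gap 0.17331935949528837 j7 0.82
```

>>> move_arm(
  moves=[
    {"linear": [0, 0, 0.008], "rotation": [0, 0.001, 0], "claw": -1},
    {"linear": [-0.001, 0, 0.017], "rotation": [0, 0.003, 0], "claw": -1},
    {"linear": [-0.001, 0, 0.017], "rotation": [0, 0.003, 0], "claw": -1},
    {"linear": [-0.001, 0, 0.017], "rotation": [0, 0.003, 0], "claw": -1},
    {"linear": [-0.001, 0, 0.017], "rotation": [0, 0.003, 0], "claw": -1},
  ],
)

```text
t: 21.8
position: [484.4, 73.1, 85.4]
ee_rot: [-1.535, 0.41, -0.407]
ft_force: [-1.6, -9.0, -1.3]
finger_gap: 0.174
```

```bash
python3 -c "
from st import *
st()"
```

```text
t 21.8 pos [484.4  73.1  85.4] phi 151.1 swung rad 1.541 rad 96.8 jaw 60.1 f [-1.6 -9.  -1.3] pull cw 8.6 gap 0.1738279487574055 j7 0.79
```

>>> move_arm(
  moves=[
    {"linear": [0, 0, 0.008], "rotation": [0, 0.001, 0], "claw": -1},
    {"linear": [-0.002, 0, 0.018], "rotation": [0, 0.003, 0], "claw": -1},
    {"linear": [-0.002, 0, 0.018], "rotation": [0, 0.003, 0], "claw": -1},
    {"linear": [-0.002, 0, 0.018], "rotation": [0, 0.003, 0], "claw": -1},
    {"linear": [-0.002, 0, 0.018], "rotation": [0, 0.003, 0], "claw": -1},
  ],
)

```text
t: 22.3
position: [485.0, 74.4, 85.3]
ee_rot: [-1.534, 0.425, -0.422]
ft_force: [-1.4, -9.7, 0.1]
finger_gap: 0.174
```

```bash
python3 -c "
from st import *
st()"; python3 tail.py
```

```text
t 22.3 pos [485.   74.4  85.3] phi 150.2 swung rad 1.556 rad 96.9 jaw 59.1 f [-1.4 -9.7  0.1] pull cw 9.1 gap 0.17396567663145465 j7 0.77
tail line yaw 20.7 far end [679.4  68.6] bearing 21.0
tail line yaw 14.7 far end [683.1  54.7] bearing 14.0
```

>>> move_arm(
  moves=[
    {"linear": [0, 0, 0.007], "rotation": [0, 0, 0], "claw": -1},
    {"linear": [0, 0, 0.014], "rotation": [0, 0, 0], "claw": -1},
    {"linear": [0, 0, 0.014], "rotation": [0, 0, 0], "claw": -1},
    {"linear": [0, 0, 0.014], "rotation": [0, 0, 0], "claw": -1},
    {"linear": [0, 0, 0.014], "rotation": [0, 0, 0], "claw": -1},
  ],
)

```text
t: 22.85
position: [485.4, 75.2, 85.2]
ee_rot: [-1.535, 0.427, -0.421]
ft_force: [-3.3, -11.0, 1.0]
finger_gap: 0.172
```

```bash
python3 -c "
from st import *
st(); print(arm.sense()['wrist_torque'])"
```

```text
t 22.85 pos [485.4  75.2  85.2] phi 149.7 swung rad 1.564 rad 97.0 jaw 59.0 f [ -3.3 -11.    1. ] pull cw 11.2 gap 0.17161251999974658 j7 0.77
[-2.50534603  0.70078088 -0.01324236]
```

>>> move_arm(
  moves=[
    {"linear": [0, 0, 0], "rotation": [0, 0, 0], "claw": -1},
    {"linear": [0, 0, 0], "rotation": [0, 0, 0], "claw": -1},
    {"linear": [0, 0, 0], "rotation": [0, 0, 0], "claw": -1},
    {"linear": [0, 0, 0], "rotation": [0, 0, 0], "claw": -1},
    {"linear": [0, 0, 0], "rotation": [0, 0, 0], "claw": -1},
  ],
)

```text
t: 23.35
position: [485.4, 75.2, 85.2]
ee_rot: [-1.535, 0.427, -0.421]
ft_force: [-2.6, -10.8, 0.5]
finger_gap: 0.176
```

>>> move_arm(
  moves=[
    {"linear": [0, 0, 0], "rotation": [0, 0, 0], "claw": -1},
    {"linear": [0, 0, 0], "rotation": [0, 0, 0], "claw": -1},
    {"linear": [0, 0, 0], "rotation": [0, 0, 0], "claw": -1},
    {"linear": [0, 0, 0], "rotation": [0, 0, 0], "claw": -1},
    {"linear": [0, 0, 0], "rotation": [0, 0, 0], "claw": -1},
  ],
)

```text
t: 23.85
position: [485.4, 75.3, 85.2]
ee_rot: [-1.535, 0.427, -0.421]
ft_force: [-4.0, -10.5, 1.4]
finger_gap: 0.175
```

>>> move_arm(
  moves=[
    {"linear": [0, 0, 0], "rotation": [0, 0, 0], "claw": -1},
    {"linear": [0, 0, 0], "rotation": [0, 0, 0], "claw": -1},
    {"linear": [0, 0, 0], "rotation": [0, 0, 0], "claw": -1},
    {"linear": [0, 0, 0], "rotation": [0, 0, 0], "claw": -1},
    {"linear": [0, 0, 0], "rotation": [0, 0, 0], "claw": -1},
  ],
)

```text
t: 24.35
position: [485.4, 75.2, 85.2]
ee_rot: [-1.535, 0.427, -0.421]
ft_force: [-3.3, -11.7, 0.4]
finger_gap: 0.172
```

>>> move_arm(
  moves=[
    {"linear": [0, 0, -0.012], "rotation": [0, 0, 0], "claw": -1},
    {"linear": [0, 0, -0.025], "rotation": [0, 0, 0], "claw": -1},
    {"linear": [0, 0, -0.033], "rotation": [0, 0, 0], "claw": -1},
    {"linear": [0, 0, -0.033], "rotation": [0, 0, 0], "claw": 0},
    {"linear": [0, 0, -0.033], "rotation": [0, 0, 0], "claw": 0},
  ],
)

```text
t: 24.85
position: [484.9, 74.6, 85.8]
ee_rot: [-1.53, 0.423, -0.423]
ft_force: [0.2, -4.3, -0.5]
finger_gap: 0.283
```

>>> move_arm(
  moves=[
    {"linear": [0, 0, 0], "rotation": [0, 0, 0], "claw": 0.2},
    {"linear": [0, 0, 0], "rotation": [0, 0, 0], "claw": 0.2},
    {"linear": [0, 0, 0], "rotation": [0, 0, 0], "claw": 0.2},
    {"linear": [0, 0, 0], "rotation": [0, 0, 0], "claw": 0.2},
    {"linear": [0, 0, 0], "rotation": [0, 0, 0], "claw": 0.2},
  ],
)

```text
t: 25.35
position: [485.3, 75.8, 85.9]
ee_rot: [-1.529, 0.423, -0.423]
ft_force: [-0.5, 0.1, 0.2]
finger_gap: 0.593
```

>>> move_arm(
  moves=[
    {"linear": [0, -0.2, 0], "rotation": [0, 0, 0], "claw": 0.2},
    {"linear": [0, -0.5, 0], "rotation": [0, 0, 0], "claw": 0.2},
    {"linear": [0, -0.8, 0], "rotation": [0, 0, 0], "claw": 0.2},
    {"linear": [0, -1, 0], "rotation": [0, 0, 0], "claw": 0.2},
    {"linear": [0, -1, 0], "rotation": [0, 0, 0], "claw": 0.2},
  ],
)

```text
t: 25.85
position: [487.6, 75.9, 209.9]
ee_rot: [-1.526, 0.418, -0.429]
ft_force: [0.4, -1.0, -0.3]
finger_gap: 0.601
```

```bash
python3 tail.py
python3 - <<'E'
from st import *
st()
c,w=shot('wrist','w11.png'); _,d=shot('side','s11.png'); _,e=shot('scene','e11.png')
out=np.zeros((600,800,3),np.uint8); out[:300,:400]=cv2.resize(w,(400,300)); out[:300,400:]=cv2.resize(d[140:260,240:400],(400,300),interpolation=2); out[300:,:400]=cv2.resize(e[200:305,230:370],(400,300),interpolation=2); out[300:,400:]=cv2.resize(d,(400,300))
cv2.imwrite('pics/z11.png',out)
E
```

```text
tail line yaw 20.7 far end [679.4  68.6] bearing 21.0
tail line yaw 15.1 far end [683.   54.8] bearing 14.1
t 25.9 pos [486.4  75.6 207.6] phi 149.2 swung rad 1.573 rad 96.3 jaw 59.1 f [-0.2  1.1 -0.6] pull cw -0.9 gap 0.602214707315499 j7 0.82
```

View pics/z11.png

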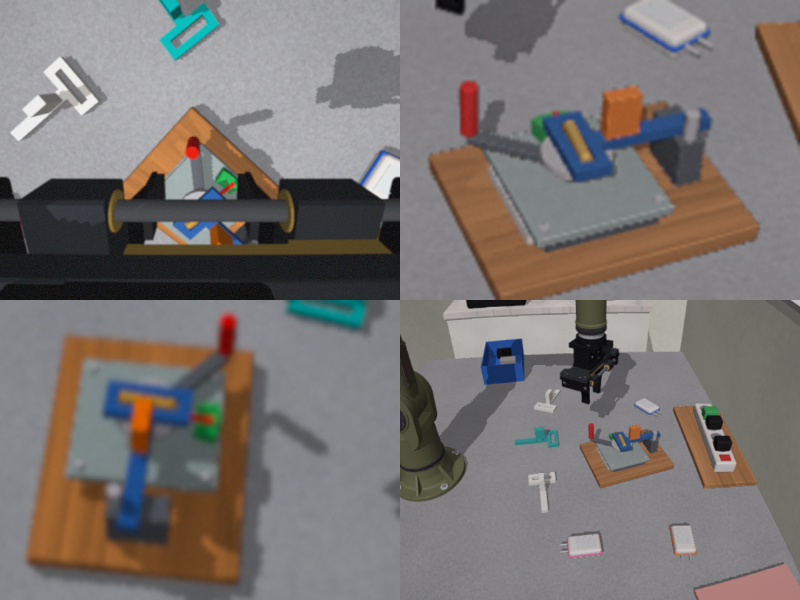

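```bash
python3 -c "
from station import arm
print(arm.close_job())"
```

```text
the job is handed in; nothing more can be done
None
```

I fitted the blue key over the wing head with its tail on the block behind the post. I then swung the lever about 1.55 rad clockwise until the nut came up tight and held it there. After that I eased off, let go, raised the gripper clear and handed in the job at about 26 s.

**Pull on the knob:** while I held it for 1.5 s it read about 11 N, slightly over the 10 N asked, and the knob did not creep. The highest reading was about 12 N, below the 16 N limit. While the lever was still swinging freely it read 3.5–4.8 N rather than the stated 2 N, so those force readings may be 1–2 N high.

**Last look:** the key is seated with its tail against the post, and its angle puts the screw at about +0.02 to +0.03 rad. The red pointer is over the green band, I moved none of the chargers, and the gripper touches nothing. No check failed.

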